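Hang the weight pail on the load stand

TASK

Swing the wire bail of the small steel weight pail up from where it lies flat until it stands upright, while the pail still stands on the bench. Then lift the pail by the bail and hang it on the load stand's twin hook, so that the bail's top bar lies across both hook arms, behind their upturned tips, and the pail hangs still and upright, clear of the bench.

Things in the scene. Friction and masses are not known exactly. Their poses are not given: they have to be found in the camera images.
- pail: Open round steel pail, loose, 112 mm across the rim, 90 mm high, up to 0.65 kg; the only vessel with a wire bail (not the lidded can, beaker or filter cartridge). Origin: centre of its underside, z up. The bail's pivot line is parallel to the pail's y, 72 mm above the underside, ends 68 mm either side of the axis. At the start the bail lies flat towards the pail's -x.
- bail (a joint): Angle of the bail about its pivots (rad): 0 level towards the pail's -x (the start, against a stop), 1.57 upright above the pail, 3.14 level towards +x. It swings freely and falls back if let go.
- bail_grip (a point): Centre of the wooden grip, 16 mm thick, 40 mm long, midway on the bail's straight top bar (6 mm wire, 116 mm long, parallel to the pail's y). 108 mm from the pivot line: 72 mm above the bench when flat, 180 mm upright. It turns freely on the bar, so fingers can stay pointing down while the bail swings. When flat, 44 mm are free between it and the pail's rim.
- hook: Fixed load stand. Origin: on the bench under mid-hook, z up. Twin hook: two level 10 mm round arms along its x, at y = -37 and 37 mm, axes 205 mm above the bench, open between; from a cross-piece (x = 75 mm, top 213 mm, on a post at 90 mm) to upturned tips at x = -55 to -66 mm, 234 mm high. A bar lying on the arms has its centre at 213 mm. Foot and box stand at x over 55 mm.
There are look-alikes about, which are no part of the job. Leave any green, orange or yellow look-alike of the pail alone.

How it is judged:
On the way:
1. the bail stands upright (within 20 degrees) while the pail still stands on the bench (value of joint bail between 1.22 and 1.92 rad and height (world z) of pail below 0.012 m and angle between pail's own z axis and vertical below 0.17 rad), for 0.1 s.
At the end, for the whole second after the job is handed in: The pail hangs from the stand: the bail's top bar lies on both hook arms between the upturned tips and the post, its grip within 25 mm of midway between the arms, the pail clear of the bench, upright within 11 degrees and still (under 50 mm/s) (contact force between pail and hook above 1 N and height (world z) of pail above 0.018 m and angle between pail's own z axis and vertical below 0.2 rad and x of bail_grip in the frame of hook between -0.06 and 0.075 m and y of bail_grip in the frame of hook between -0.025 and 0.025 m and z of bail_grip in the frame of hook between 0.205 and 0.224 m and linear speed of pail below 0.05 m/s and angular speed of pail below 0.4 rad/s); the robot touches nothing.
It also fails if it takes over 69 s, if anything falls off the work surface, if the arm or the gripper's body presses on something with over 40 N, if the wrist force passes 120 N, or if a joint passes its speed limit or range.

ROBOT

A 7-joint arm with a two-finger parallel gripper is mounted at the origin on the work surface. World frame = base frame: x ahead of the robot, y to its left, z up, the work surface at z = 0. Lengths are in m, angles in rad, forces in N, time in s.
With the tool pointing down it reaches from about 0.425 to 0.925 m from the base axis. Payload 6.8 kg.
Tool frame: the origin (TCP) lies midway between the tips of the shut fingers; the grasp point (between the pads) lies 19 mm behind it; z points along the fingers, y is the direction in which the jaws open and shut (so a half turn about z gives the same grasp; the last joint's range is limited). The gripper opens to 85 mm and grips with 20 to 120 N. Pads are 22 mm wide; open, the fingers measure 114 mm over their backs; the gripper's body (76 mm by 85 mm) begins 54 mm behind the grasp point. The pads swing forward as they close: fully open they stand 13 mm farther back than shut.
Start: joints at [-1.457, 0.477, 0.022, 1.555, -0.011, 1.109, -0.083], TCP at [0.148, 0.658, 0.231] pointing down, gripper open.
Joint ranges: [-2.96, 2.96], [-0.34, 2.1], [-1.41, 1.46], [0.24, 2.44], [-1.37, 4.51], [0.17, 1.92], [-2.96, 2.96]. Speed limits (rad/s): [2.39, 2.39, 3.14, 3.14, 3.14, 3.14, 3.14].

INTERFACE

Orientations are given as a unit quaternion [w, x, y, z].
In Python, from station import bot, vision gives the robot as it stands.
- The arm moves only by the tool move_arm, never from a script. Its argument "increments" is text: rows parted by semicolons, each of 7 numbers parted by spaces: the opening, from 0 (shut) to 1 (fully open), then the shift along the world's x, y, z in mm, then the turn, a rotation vector about the world's x, y, z in rad. In form: grip x y z rx ry rz; .... A call has exactly 8 rows; each row shifts and turns the commanded pose from where the row before left it; what a row does not reach is not made up. A row lasts 1/8 s, in which the tool goes at most 62.5 mm and 10.7 degrees, less where a joint would pass 70% of its speed; a pose out of reach is approached as far as the arm can. A call with a gripper value outside its range is refused whole. The fingers move at their own pace and stop on an object; "newtons" is the grip in N (left out, the last holds). Time passes only in rows, so rows that do not move let the fingers close, or fill a call up. It gives the time, the measured TCP pose, the force and the opening at its end, in the units of the state.
- bot.get_obs(): the state, without advancing time (a new reading comes with each control period).
- vision.read_camera(name): name is "scene" or "top"; returns (picture, depth): 420x560x3 uint8, red, green, blue; 420x560 float32, m along the optical axis (not along the pixel's ray), 0 where there is no reading.
- vision.calibration(name): a dict with "fx", "fy", "cx", "cy" (pixels), "R" (3x3) and "t" (3): a world point X has camera coordinates R X + t. Camera axes: x right, y down, z forward; pixel columns grow to the right and rows downward; lengths in m; the calibration is good to about 2 mm. A picture is of the moment at which its call begins. calibration takes no time and is no camera call.
- bot.hand_in(): hands the job in, once; it reports no verdict.
The state is a dict: "t": time; "q": joint angles; "joint_vel": joint speeds; "joint_torque": joint torques, N m; "eef_pos": TCP position; "tool_rot": TCP orientation; "contact_force": force on the tool from outside, world axes, zero at the start; "torque": the same for the moment, N m; "gripper_width": opening from 0.0 (shut) to 1.0 (fully open).
Only numpy, scipy, OpenCV 4.12 (cv2) and the standard library are available. Lean on these libraries where they do the work, as an engineer would, in place of code of your own. Each camera call takes 0.05 s, during which the arm holds its last target.

## Working session

There is one attempt and no reset: what is moved stays moved. The work goes in short steps, Python scripts to look and compute and a tool call to move; the robot and the scene stay as the last step left them, time stands still between calls to the robot, and variables do not carry over. Pictures are saved under pics/ and viewed, and the job is handed in when it is done.

Besides the shell and the picture viewer there is one more tool, called by a JSON object that holds its "name" and its "arguments", one argument or row to a line. move_arm: Moves the arm, as the interface text tells. Its arguments: {"type":"object","properties":{"increments":{"type":"string"},"newtons":{"type":"number"}},"required":["increments"]}

```bash
ls; mkdir -p pics
python3 - <<'E'
from station import bot, vision
import cv2,numpy as np
o=bot.get_obs(); print({k:np.round(o[k],3).tolist() for k in('t','eef_pos','tool_rot','contact_force','gripper_width')})
for n in('scene','top'):
    p,d=vision.read_camera(n); np.savez('/tmp/%s0.npz'%n,p=p,d=d); cv2.imwrite('pics/%s0.png'%n,p[:,:,::-1])
    c=vision.calibration(n);print(n,{k:np.round(v,3).tolist() for k,v in c.items()}, 'cam',np.round(-np.array(c['R']).T@c['t'],3))
E
```

```text
pics
{'t': 0.0, 'eef_pos': [0.148, 0.658, 0.23], 'tool_rot': [-0.0, 0.111, 0.994, -0.001], 'contact_force': [-0.247, 0.438, -0.29], 'gripper_width': 1.001}
scene {'fx': 492.676, 'fy': 492.676, 'cx': 279.782, 'cy': 216.562, 'R': [[0.703, 0.712, 0.0], [0.576, -0.568, -0.588], [-0.418, 0.413, -0.809]], 't': [-0.422, -0.231, 1.435]} cam [ 1.03  -0.424  1.025]
top {'fx': 387.312, 'fy': 387.312, 'cx': 279.04, 'cy': 216.745, 'R': [[-0.009, -1.0, 0.006], [-0.995, 0.008, -0.103], [0.103, -0.007, -0.995]], 't': [0.069, 0.511, 0.975]} cam [0.408 0.072 1.022]
```

View pics/scene0.png

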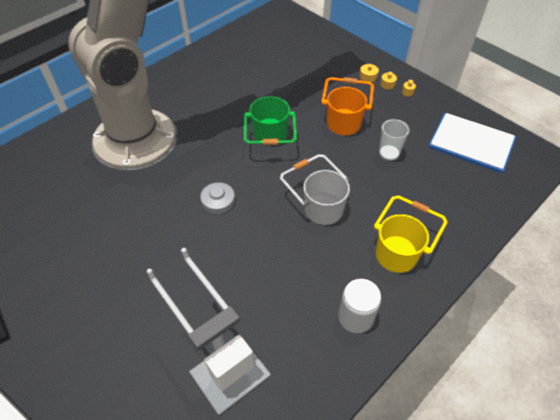

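View pics/top0.png

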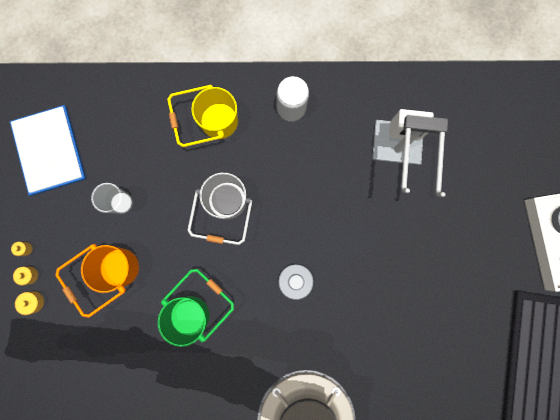

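The scene view shows the grey steel pail at (325,197), with its bail flat and the grip at (301,164). In the top view the pail is at (222,197) and the grip at (215,239). The look-alikes with bails are green (top 182,320), orange (105,270) and yellow (215,110). The beaker (110,198), lidded can (292,97) and lid/cartridge (296,282) have no bail. The steel pail is the only uncoloured vessel with a bail, so it fits. The twin hook has tips at (407,190) and (443,194) in the top view.

```bash
cat > h.py <<'E'
import numpy as np,cv2
from station import vision
def ray(n,uv,z):
    c=vision.calibration(n);R=np.array(c['R']);t=np.array(c['t']);o=-R.T@t
    d=R.T@np.array([(uv[0]-c['cx'])/c['fx'],(uv[1]-c['cy'])/c['fy'],1.]);return o+d*(z-o[2])/d[2]
def proj(n,X):
    c=vision.calibration(n);p=np.array(c['R'])@np.array(X)+c['t'];return np.array([c['fx']*p[0]/p[2]+c['cx'],c['fy']*p[1]/p[2]+c['cy']])
def tri(uvs):
    A=[];b=[]
    for n,uv in uvs:
        c=vision.calibration(n);R=np.array(c['R']);t=np.array(c['t']);o=-R.T@t
        d=R.T@np.array([(uv[0]-c['cx'])/c['fx'],(uv[1]-c['cy'])/c['fy'],1.]);d/=np.linalg.norm(d)
        P=np.eye(3)-np.outer(d,d);A.append(P);b.append(P@o)
    return np.linalg.solve(sum(A),sum(b))
E
python3 - <<'E'
import cv2,numpy as np
from h import *
T=np.load('/tmp/top0.npz')['p'];S=np.load('/tmp/scene0.npz')['p']
def crop(a,x0,y0,x1,y1,k): return cv2.resize(a[y0:y1,x0:x1,::-1],None,fx=k,fy=k,interpolation=cv2.INTER_CUBIC)
cv2.imwrite('pics/c_top_pail.png',crop(T,170,165,270,255,6))
cv2.imwrite('pics/c_scene_pail.png',crop(S,270,145,370,235,6))
cv2.imwrite('pics/c_top_hook.png',crop(T,365,100,465,205,5))
cv2.imwrite('pics/c_scene_hook.png',crop(S,140,240,280,345,5))
g=[]
for n,a,(x0,y0,x1,y1) in(('top',T,(185,225,250,255)),('scene',S,(280,150,325,180))):
    s=cv2.cvtColor(a,cv2.COLOR_RGB2HSV)
    m=((s[...,0]<20)&(s[...,1]>130)&(s[...,2]>80)).astype(np.uint8)
    k=np.zeros_like(m);k[y0:y1,x0:x1]=1;m*=k
    ys,xs=np.nonzero(m);uv=(xs.mean(),ys.mean());print(n,uv,len(xs),ray(n,uv,.072), cv2.minAreaRect(np.c_[xs,ys].astype(np.float32)));g.append((n,uv))
print(tri(g))
E
```

```text
top (np.float64(214.83809523809524), np.float64(238.64761904761906)) 105 [0.45451618 0.22303558 0.072     ] ((214.61599731445312, 238.6120147705078), (16.27857780456543, 6.350433826446533), 10.304845809936523)
scene (np.float64(300.82278481012656), np.float64(164.0379746835443)) 79 [0.45501262 0.21981497 0.072     ] ((300.79998779296875, 164.09999084472656), (5.366563320159912, 13.863621711730957), 63.43495178222656)
[0.45396612 0.22258902 0.06931681]
```

View pics/c_top_pail.png

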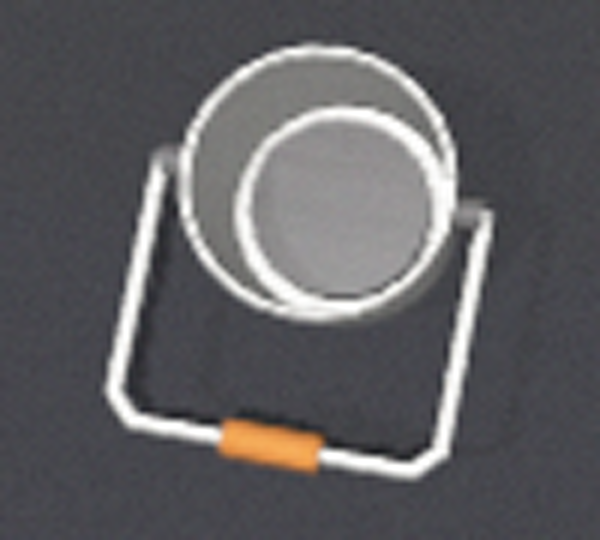

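View pics/c_scene_pail.png

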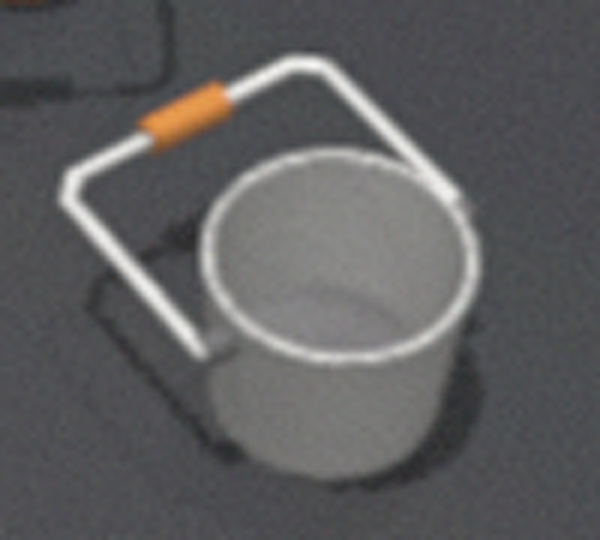

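View pics/c_top_hook.png

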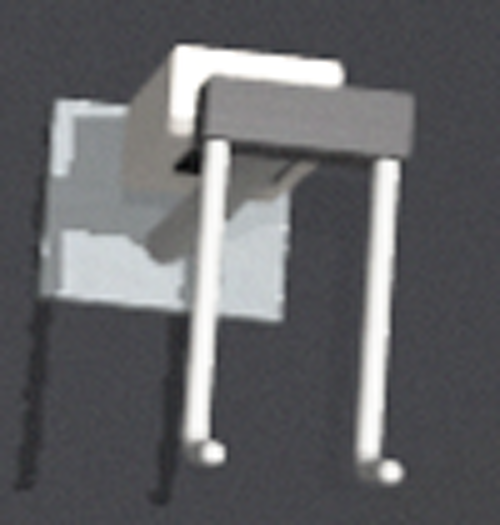

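View pics/c_scene_hook.png

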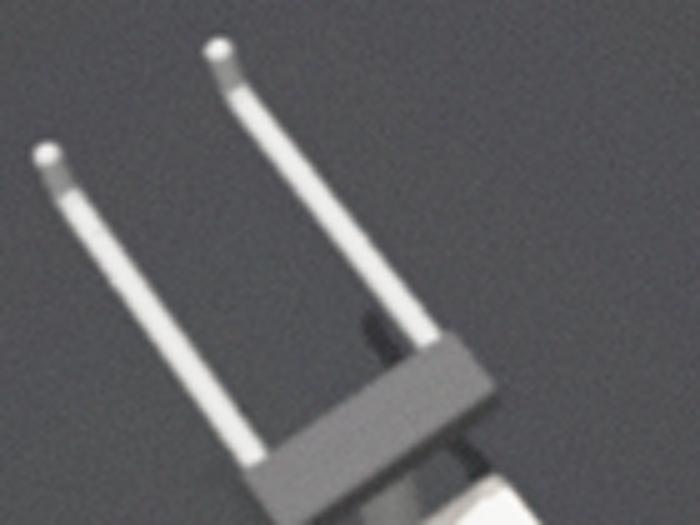

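The crops confirm the target: a bare steel pail with a flat wire bail and an orange grip. In the full top image its pivot ends are near (197,192) and (251,201), and the hook tips near (407,191) and (443,194).

Run:
```python
from h import *
import numpy as np
f=lambda p,o,k:((p[0]+.5)/k-.5+o[0],(p[1]+.5)/k-.5+o[1])
t=lambda p:f(p,(170,165),6); s=lambda p:f(p,(270,145),6); th=lambda p:f(p,(365,100),5); sh=lambda p:f(p,(140,240),5)
T=[ray('top',t(p),.072) for p in((163,165),(485,215),(122,412),(432,465))]
print(np.round(T,4));
S=[ray('scene',s(p),.072) for p in((205,352),(458,200),(75,190),(310,62))];print('scene',np.round(S,4))
for P in(T,S):
    m=P[0]-P[1] if P is T else P[1]-P[0]; print('piv dir',np.degrees(np.arctan2(m[1],m[0])),np.linalg.norm(m),(P[0]+P[1])/2)
# rim centre
cr=ray('top',t((318,182)),.09); cs=ray('scene',s((341,255)),.09); print('rim',cr,cs)
# hook
P=tri([('top',th((208,453))),('scene',sh((46,152)))]);Q=tri([('top',th((390,471))),('scene',sh((218,45)))])
print('tips tri A',P,Q)
P2=tri([('top',th((208,453))),('scene',sh((218,45)))]);Q2=tri([('top',th((390,471))),('scene',sh((46,152)))])
print('tips tri B',P2,Q2)
for n,F,ps in(('top',th,((208,453),(390,471))),('scene',sh,((218,47),(46,154)))): print(n,[np.round(ray(n,F(p),.233),4) for p in ps])
# arm axis points ray at .210 (top surface), near cross piece and near tip
for n,F,ps in(('top',th,((215,150),(387,165),(199,430),(369,445))),('scene',sh,((430,345),(258,462),(240,95),(70,200)))): print(n,[np.round(ray(n,F(p),.207),4) for p in ps])
```

```text
[[0.5703 0.2688 0.072 ]
 [0.5483 0.1358 0.072 ]
 [0.4683 0.2842 0.072 ]
 [0.4455 0.1576 0.072 ]]
scene [[0.549  0.1325 0.072 ]
 [0.5681 0.2672 0.072 ]
 [0.4504 0.1559 0.072 ]
 [0.4704 0.2813 0.072 ]]
piv dir 80.62700120346062 0.13473740998898634 [0.55931356 0.20229399 0.072     ]
piv dir 81.93884818500158 0.13607250842829788 [0.55856631 0.19988213 0.072     ]
rim [0.55974362 0.20222107 0.09      ] [0.56256789 0.19775135 0.09      ]
tips tri A [ 0.53299777 -0.2418398   0.19007887] [ 0.5464997  -0.23224119  0.27213655]
tips tri B [ 0.54299635 -0.20009148  0.22814419] [ 0.53513809 -0.275017    0.22839759]
top [array([ 0.5433, -0.1968,  0.233 ]), array([ 0.5352, -0.2718,  0.233 ])]
scene [array([ 0.5453, -0.2034,  0.233 ]), array([ 0.5376, -0.2774,  0.233 ])]
top [array([ 0.6809, -0.2144,  0.207 ]), array([ 0.6736, -0.2889,  0.207 ]), array([ 0.5578, -0.2022,  0.207 ]), array([ 0.5507, -0.2747,  0.207 ])]
scene [array([ 0.684 , -0.2205,  0.207 ]), array([ 0.6754, -0.2928,  0.207 ]), array([ 0.5527, -0.2037,  0.207 ]), array([ 0.5441, -0.2778,  0.207 ])]
```

{"name": "move_arm", "arguments": {
  "increments": "0.5 19 -27 0 0 0 -0.094; 0.5 19 -27 0 0 0 -0.094; 0.5 19 -27 0 0 0 -0.094; 0.5 19 -27 0 0 0 -0.094; 0.5 19 -27 0 0 0 -0.094; 0.5 19 -27 0 0 0 -0.094; 0.5 19 -27 0 0 0 -0.094; 0.5 19 -27 0 0 0 -0.094",
  "newtons": 40
}}

```text
t: 1.1
eef_pos: [0.3014, 0.441, 0.2312]
tool_rot: [0.0, 0.47, 0.883, -0.0]
contact_force: [1.0, 0.5, 0.7]
gripper_width: 0.501
```

{"name": "move_arm", "arguments": {
  "increments": "0.5 19 -27 0 0 0 -0.094; 0.5 19 -27 0 0 0 -0.094; 0.5 19 -27 0 0 0 -0.094; 0.5 19 -27 0 0 0 -0.094; 0.5 19 -27 0 0 0 -0.094; 0.5 19 -27 0 0 0 -0.094; 0.5 19 -27 0 0 0 -0.094; 0.5 19 -27 0 0 0 -0.094"
}}

```text
t: 2.1
eef_pos: [0.4537, 0.2246, 0.2314]
tool_rot: [0.0, 0.762, 0.648, 0.0]
contact_force: [0.0, -0.2, -0.3]
gripper_width: 0.502
```

{"name": "move_arm", "arguments": {
  "increments": "0.5 0 -2 -25 0 0 0; 0.5 0 -2 -25 0 0 0; 0.5 0 0 -25 0 0 0; 0.5 0 0 -25 0 0 0; 0.5 0 0 -20 0 0 0; 0.5 0 0 0 0 0 0; 0.5 0 0 0 0 0 0; 0.5 0 0 0 0 0 0"
}}

```text
t: 3.1
eef_pos: [0.4532, 0.2227, 0.1122]
tool_rot: [0.0, 0.76, 0.65, 0.001]
contact_force: [-0.9, -0.3, 0.9]
gripper_width: 0.503
```

Run:
```python
from h import *
T,_=vision.read_camera('top');S,_=vision.read_camera('scene')
cr=lambda a,x0,y0,x1,y1:cv2.resize(a[y0:y1,x0:x1,::-1],(400,400),interpolation=cv2.INTER_CUBIC)
cv2.imwrite('pics/pre.png',np.hstack([cr(T,160,160,280,280),cr(S,240,100,380,240)]))
```

```text
(no output)
```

View pics/pre.png

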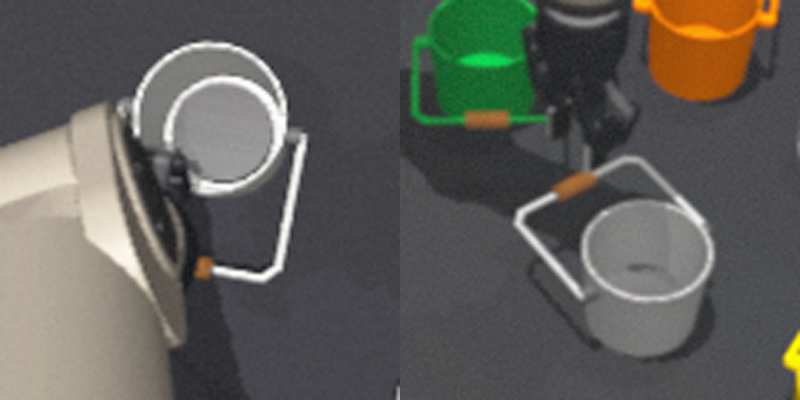

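The open fingers are above the grip. In the scene crop the tips are around (555–635,130) and the grip is at (575,186). I'll check this against the projected TCP.

Run:
```python
from h import *
k=400/140
for X in((.4532,.2227,.112),(.4532,.2227,.125),(.4532,.2227,.072),(.4532+.021,.219,.112),(.4532-.021,.226,.112)):
    p=proj('scene',X);print(X,np.round((p-[240,100])*k+[400,0]))
```

```text
(0.4532, 0.2227, 0.112) [576. 150.]
(0.4532, 0.2227, 0.125) [577. 139.]
(0.4532, 0.2227, 0.072) [575. 180.]
(0.4742, 0.219, 0.112) [590. 164.]
(0.4322, 0.226, 0.112) [562. 136.]
```

{"name": "move_arm", "arguments": {
  "increments": "0.5 0 -1 -15 0 0 0; 0.5 0 0 -20 0 0 0; 0.5 0 0 -15 0 0 0; 0.5 0 0 -8 0 0 0; 0.5 0 0 0 0 0 0; 0 0 0 0 0 0 0; 0 0 0 0 0 0 0; 0 0 0 0 0 0 0"
}}

```text
t: 4.2
eef_pos: [0.4533, 0.2214, 0.0539]
tool_rot: [0.0, 0.76, 0.65, 0.001]
contact_force: [1.1, -0.9, 1.6]
gripper_width: 0.172
```

{"name": "move_arm", "arguments": {
  "increments": "0 0 0 0 0 0 0; 0 0 0 0 0 0 0; 0 0 0 0 0 0 0; 0 0 0 0 0 0 0; 0 0 0 0 0 0 0; 0 0 0 0 0 0 0; 0 0 0 0 0 0 0; 0 0 0 0 0 0 0"
}}

```text
t: 5.2
eef_pos: [0.4526, 0.2215, 0.0533]
tool_rot: [0.0, 0.76, 0.65, 0.0]
contact_force: [2.7, -0.3, -0.1]
gripper_width: 0.172
```

{"name": "move_arm", "arguments": {
  "increments": "0 0.5 -0.1 10.6 0 0 0; 0 1.5 -0.3 10.5 0 0 0; 0 2.5 -0.4 10.3 0 0 0; 0 3.5 -0.6 10 0 0 0; 0 4.5 -0.8 9.6 0 0 0; 0 5.4 -1 9.1 0 0 0; 0 6.2 -1.1 8.5 0 0 0; 0 7 -1.2 7.9 0 0 0"
}}

```text
t: 6.2
eef_pos: [0.4834, 0.2162, 0.1305]
tool_rot: [-0.001, 0.76, 0.65, -0.0]
contact_force: [-7.0, -0.4, 5.4]
gripper_width: 0.171
```

{"name": "move_arm", "arguments": {
  "increments": "0 7.8 -1.3 7.1 0 0 0; 0 8.4 -1.5 6.3 0 0 0; 0 9 -1.6 5.4 0 0 0; 0 9.5 -1.7 4.5 0 0 0; 0 9.9 -1.8 3.5 0 0 0; 0 10.1 -1.8 2.4 0 0 0; 0 10.3 -1.9 1.2 0 0 0; 0 10 -1.9 0 0 0 0"
}}

```text
t: 7.2
eef_pos: [0.562, 0.2022, 0.1625]
tool_rot: [0.001, 0.76, 0.65, 0.003]
contact_force: [1.2, -1.6, 6.6]
gripper_width: 0.174
```

Run:
```python
from h import *
from station import bot
T,_=vision.read_camera('top');S,_=vision.read_camera('scene')
cr=lambda a,x0,y0,x1,y1:cv2.resize(a[y0:y1,x0:x1,::-1],(400,400),interpolation=cv2.INTER_CUBIC)
cv2.imwrite('pics/up.png',np.hstack([cr(T,160,140,280,260),cr(S,240,100,380,240)]))
o=bot.get_obs();print(np.round(o['eef_pos'],4),o['contact_force'])
```

```text
[0.5627 0.2021 0.1624] [ 0.86693385 -1.61156438  8.50646031]
```

View pics/up.png

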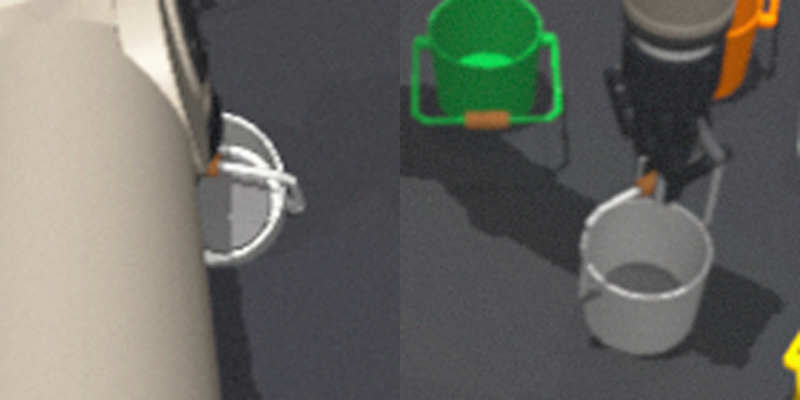

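Run:
```python
from h import *
k=400/140
a=np.radians(-9.5);ux=np.array([np.cos(a),np.sin(a),0]);uy=np.array([-ux[1],ux[0],0])
for c in(np.array([.559,.201,0]),):
  for th in(70,90,110):
    q=np.radians(th)
    for nm,y,r in(('piv',-.068,0),('side top',-.058-.01,.096),('cor',-.058,.108),('grip',0,.108),('cor+',.058,.108)):
      X=c+y*uy+np.array([0,0,.072])-ux*r*np.cos(q)+np.array([0,0,r*np.sin(q)])
      print(th,nm,np.round((proj('scene',X)-[240,100])*k+[400,0]),'top',np.round((proj('top',X)-[160,140])*400/120))
```

```text
70 piv [582. 293.] top [304. 202.]
70 side top [562. 199.] top [287. 231.]
70 cor [570. 182.] top [270. 232.]
70 grip [626. 152.] top [183. 219.]
70 cor+ [681. 122.] top [ 97. 205.]
90 piv [582. 293.] top [304. 202.]
90 side top [587. 220.] top [295. 181.]
90 cor [598. 205.] top [278. 176.]
90 grip [655. 173.] top [191. 162.]
90 cor+ [710. 143.] top [105. 149.]
110 piv [582. 293.] top [304. 202.]
110 side top [612. 251.] top [303. 135.]
110 cor [626. 239.] top [288. 124.]
110 grip [683. 207.] top [203. 110.]
110 cor+ [738. 176.] top [117.  97.]
```

The bail stands upright: the near corner is seen at about (597,210), against (598,205) expected for 90°. The pail hasn't moved. I'll hold briefly, then lift.

{"name": "move_arm", "arguments": {
  "increments": "0 0 0 0 0 0 0; 0 0 0 0 0 0 0; 0 0 0 2 0 0 0; 0 0 0 4 0 0 0; 0 0 0 6 0 0 0; 0 0 0 8 0 0 0; 0 0 0 10 0 0 0; 0 0 0 10 0 0 0",
  "newtons": 60
}}

```text
t: 8.3
eef_pos: [0.5587, 0.2025, 0.2011]
tool_rot: [0.0, 0.76, 0.65, 0.0]
contact_force: [-0.2, -0.1, -5.8]
gripper_width: 0.164
```

{"name": "move_arm", "arguments": {
  "increments": "0 0 0 10 0 0 0; 0 0 0 10 0 0 0; 0 0 0 8 0 0 0; 0 0 0 6 0 0 0; 0 0 0 4 0 0 0; 0 0 0 2 0 0 0; 0 0 0 0 0 0 0; 0 0 0 0 0 0 0"
}}

```text
t: 9.3
eef_pos: [0.5584, 0.2024, 0.2399]
tool_rot: [-0.0, 0.76, 0.65, -0.0]
contact_force: [-0.6, -0.4, -5.6]
gripper_width: 0.164
```

Run:
```python
from h import *
from station import bot
S,_=vision.read_camera('scene')
cv2.imwrite('pics/lift.png',cv2.resize(S[60:240,220:400,::-1],(560,560),interpolation=cv2.INTER_CUBIC))
```

```text
(no output)
```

View pics/lift.png

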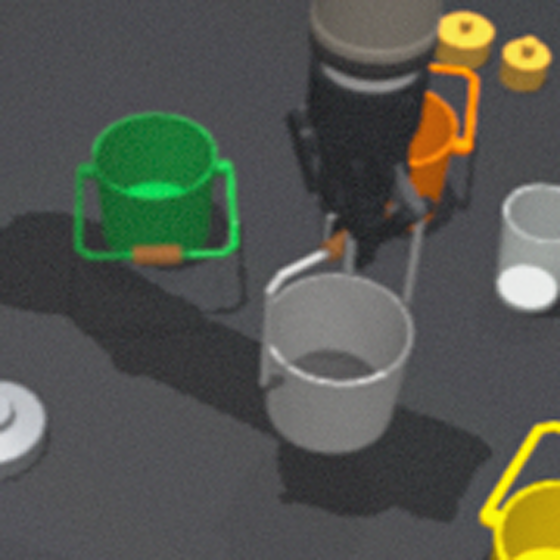

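{"name": "move_arm", "arguments": {
  "increments": "0 -1 -4 0 0 0 0; 0 -2 -9 0 0 0 0; 0 -3 -14 1 0 0 0; 0 -4 -18 1 0 0 0; 0 -4 -20 1 0 0 0; 0 -4 -21 1 0 0 0; 0 -4 -22 1 0 0 0; 0 -4 -22 1 0 0 0"
}}

```text
t: 10.35
eef_pos: [0.5323, 0.0707, 0.2463]
tool_rot: [0.0, 0.76, 0.65, 0.0]
contact_force: [0.2, -0.2, -4.7]
gripper_width: 0.168
```

{"name": "move_arm", "arguments": {
  "increments": "0 -4.5 -22 1 0 0 0.0075; 0 -4.5 -22 1 0 0 0.0075; 0 -4.5 -22 0 0 0 0.0075; 0 -4.5 -22 0 0 0 0.0075; 0 -4.5 -22 0 0 0 0.0075; 0 -4.5 -22 0 0 0 0.0075; 0 -4.5 -22 0 0 0 0.0075; 0 -4.5 -22 0 0 0 0.0075"
}}

```text
t: 11.35
eef_pos: [0.496, -0.1051, 0.2484]
tool_rot: [0.0, 0.74, 0.673, 0.0]
contact_force: [-0.1, -0.1, -5.3]
gripper_width: 0.17
```

{"name": "move_arm", "arguments": {
  "increments": "0 -4 -22 0 0 0 0; 0 -4 -22 0 0 0 0; 0 -4 -21 0 0 0 0; 0 -4 -20 0 0 0 0; 0 -4 -17 0 0 0 0; 0 -3 -13 0 0 0 0; 0 -2 -8 0 0 0 0; 0 -1 -4 0 0 0 0"
}}

```text
t: 12.35
eef_pos: [0.4704, -0.2308, 0.2482]
tool_rot: [-0.0, 0.74, 0.673, 0.0]
contact_force: [-0.5, -0.9, -5.1]
gripper_width: 0.163
```

{"name": "move_arm", "arguments": {
  "increments": "0 0 0 0 0 0 0; 0 0 0 0 0 0 0; 0 0 0 0 0 0 0; 0 0 0 0 0 0 0; 0 0 0 0 0 0 0; 0 0 0 0 0 0 0; 0 0 0 0 0 0 0; 0 0 0 0 0 0 0"
}}

```text
t: 13.35
eef_pos: [0.4706, -0.2306, 0.2482]
tool_rot: [0.0, 0.74, 0.673, -0.0]
contact_force: [-0.7, 0.3, -5.8]
gripper_width: 0.167
```

Run:
```python
from h import *
from station import bot
S,_=vision.read_camera('scene');T,_=vision.read_camera('top')
cr=lambda a,x0,y0,x1,y1:cv2.resize(a[y0:y1,x0:x1,::-1],(400,400),interpolation=cv2.INTER_CUBIC)
cv2.imwrite('pics/prehook.png',np.hstack([cr(T,330,80,500,250),cr(S,80,160,280,360)]))
```

```text
(no output)
```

View pics/prehook.png

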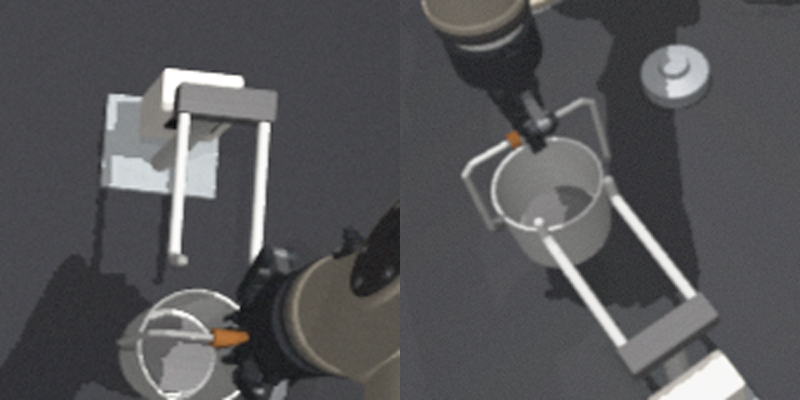

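The pail hangs upright in front of the tips. Bail corners are at about (465,175) and (588,100) in the scene crop, and the hook tips at (540,222) and (609,185). I'll check the alignment from these.

Run:
```python
from h import *
s=lambda x,y:(80+(x-400+.5)/2-.5,160+(y+.5)/2-.5)
for z in(.262,.267):
  A=ray('scene',s(465,174),z);B=ray('scene',s(590,99),z);d=B-A
  print(z,A,B,(A+B)/2,np.linalg.norm(d),np.degrees(np.arctan2(d[1],d[0]))-90)
t0=ray('scene',s(540,222),.233);t1=ray('scene',s(609,184),.233);print(t0,t1,(t0+t1)/2)
o=np.array([.6,-.2438]);a=np.radians(-6)
R=np.array([[np.cos(a),np.sin(a)],[-np.sin(a),np.cos(a)]])
print('tcp in hook',R@(np.array([.4706,-.2306])-o))
```

```text
0.262 [ 0.46779196 -0.30109029  0.262     ] [ 0.47954736 -0.16684391  0.262     ] [ 0.47366966 -0.2339671   0.262     ] 0.13476008924645877 -5.004389698748113
0.267 [ 0.47147293 -0.30189811  0.267     ] [ 0.4831513  -0.16853134  0.267     ] [ 0.47731211 -0.23521472  0.267     ] 0.1338771096135544 -5.004389698748142
[ 0.53947175 -0.27657492  0.233     ] [ 0.55152763 -0.20584194  0.233     ] [ 0.54549969 -0.24120843  0.233     ]
tcp in hook [-0.13007091 -0.00039829]
```

{"name": "move_arm", "arguments": {
  "increments": "0 2 0 0 0 0 0; 0 4 -0.5 0 0 0 0; 0 6 -0.5 0 0 0 0; 0 8 -1 0 0 0 0; 0 9 -1 0 0 0 0; 0 9 -1 0 0 0 0; 0 9 -1 0 0 0 0; 0 9 -1 0 0 0 0"
}}

```text
t: 14.45
eef_pos: [0.5272, -0.2365, 0.2481]
tool_rot: [-0.0, 0.74, 0.673, -0.0]
contact_force: [-0.6, -0.4, -5.6]
gripper_width: 0.164
```

{"name": "move_arm", "arguments": {
  "increments": "0 9 -1 0 0 0 0; 0 9 -1 0 0 0 0; 0 9 -1 0 0 0 0; 0 9 -1 0 0 0 0; 0 8 -1 0 0 0 0; 0 6 -0.5 0 0 0 0; 0 3 0 0 0 0 0; 0 1 0 0 0 0 0"
}}

```text
t: 15.45
eef_pos: [0.5806, -0.242, 0.2482]
tool_rot: [-0.0, 0.74, 0.673, -0.0]
contact_force: [-0.7, -0.0, -4.9]
gripper_width: 0.165
```

{"name": "move_arm", "arguments": {
  "increments": "0 0 0 -4 0 0 0; 0 0 0 -7 0 0 0; 0 0 0 -7 0 0 0; 0 0 0 -7 0 0 0; 0 0 0 -7 0 0 0; 0 0 0 -5 0 0 0; 0 0 0 -3 0 0 0; 0 0 0 0 0 0 0"
}}

```text
t: 16.45
eef_pos: [0.5805, -0.242, 0.208]
tool_rot: [-0.0, 0.74, 0.673, -0.0]
contact_force: [0.1, -0.5, -5.4]
gripper_width: 0.163
```

Run:
```python
from h import *
from station import bot
S,_=vision.read_camera('scene');T,_=vision.read_camera('top')
cr=lambda a,x0,y0,x1,y1:cv2.resize(a[y0:y1,x0:x1,::-1],(400,400),interpolation=cv2.INTER_CUBIC)
cv2.imwrite('pics/over.png',np.hstack([cr(T,330,80,500,250),cr(S,110,190,270,350)]))
```

```text
(no output)
```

View pics/over.png

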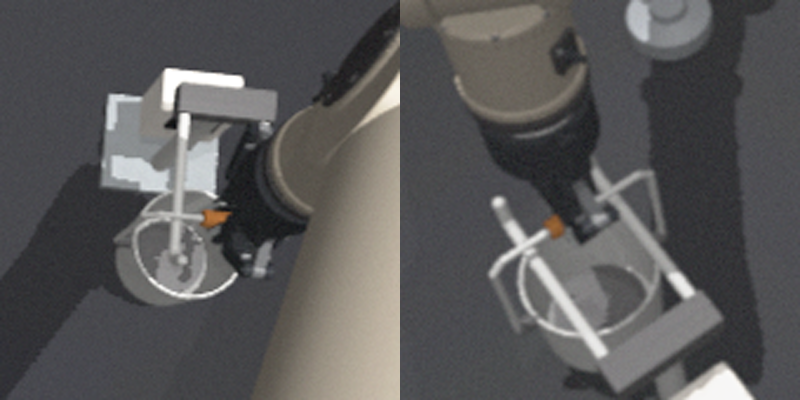

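The bar is above both arms, behind the tips and ahead of the cross-piece. I'll lower it gently.

{"name": "move_arm", "arguments": {
  "increments": "0 0 0 -2 0 0 0; 0 0 0 -3 0 0 0; 0 0 0 -3 0 0 0; 0 0 0 -2 0 0 0; 0 0 0 -2 0 0 0; 0 0 0 -1 0 0 0; 0 0 0 0 0 0 0; 0 0 0 0 0 0 0"
}}

```text
t: 17.55
eef_pos: [0.5806, -0.2421, 0.1955]
tool_rot: [0.0, 0.74, 0.673, 0.0]
contact_force: [-1.4, -0.3, -2.7]
gripper_width: 0.167
```

{"name": "move_arm", "arguments": {
  "increments": "0 0 0 -1 0 0 0; 0 0 0 -1 0 0 0; 0 0 0 -0.5 0 0 0; 0 0 0 0 0 0 0; 0 0 0 0 0 0 0; 0 0 0 0 0 0 0; 0 0 0 0 0 0 0; 0 0 0 0 0 0 0"
}}

```text
t: 18.55
eef_pos: [0.5809, -0.2421, 0.1949]
tool_rot: [0.0, 0.74, 0.673, 0.001]
contact_force: [-7.0, 3.9, 12.2]
gripper_width: 0.164
```

Contact is made and slightly overpressed at +12 N. I'll back off 1.5 mm and then open gradually.

{"name": "move_arm", "arguments": {
  "increments": "0 0 0 0.5 0 0 0; 0 0 0 0.5 0 0 0; 0 0 0 0.5 0 0 0; 0 0 0 0 0 0 0; 0 0 0 0 0 0 0; 0 0 0 0 0 0 0; 0 0 0 0 0 0 0; 0 0 0 0 0 0 0"
}}

```text
t: 19.55
eef_pos: [0.5808, -0.2421, 0.1951]
tool_rot: [0.0, 0.74, 0.673, 0.0]
contact_force: [-4.0, 2.7, 7.0]
gripper_width: 0.162
```

{"name": "move_arm", "arguments": {
  "increments": "0.18 0 0 0 0 0 0; 0.2 0 0 0 0 0 0; 0.23 0 0 0 0 0 0; 0.26 0 0 0 0 0 0; 0.3 0 0 0 0 0 0; 0.35 0 0 0 0 0 0; 0.4 0 0 0 0 0 0; 0.45 0 0 0 0 0 0",
  "newtons": 20
}}

```text
t: 20.55
eef_pos: [0.5806, -0.242, 0.1942]
tool_rot: [0.0, 0.74, 0.673, 0.0]
contact_force: [0.6, -0.9, 1.2]
gripper_width: 0.451
```

Run:
```python
from h import *
S,_=vision.read_camera('scene');T,_=vision.read_camera('top')
cr=lambda a,x0,y0,x1,y1:cv2.resize(a[y0:y1,x0:x1,::-1],(400,400),interpolation=cv2.INTER_CUBIC)
cv2.imwrite('pics/rel.png',np.hstack([cr(T,330,80,500,250),cr(S,110,190,270,350)]))
```

```text
(no output)
```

View pics/rel.png

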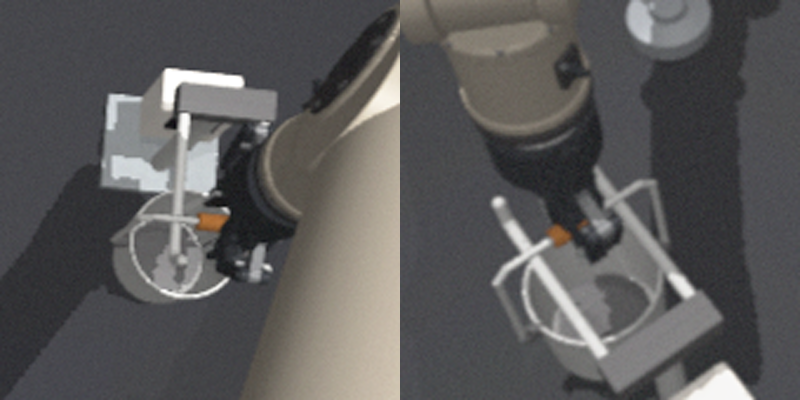

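The fingers are open and clear of the grip, the force is near zero, and the bar rests on both arms. Retreating straight up.

{"name": "move_arm", "arguments": {
  "increments": "0.45 0 0 3 0 0 0; 0.45 0 0 6 0 0 0; 0.45 0 0 10 0 0 0; 0.45 0 0 15 0 0 0; 0.45 0 0 20 0 0 0; 0.45 0 0 20 0 0 0; 0.45 0 0 20 0 0 0; 0.45 0 0 20 0 0 0"
}}

```text
t: 21.65
eef_pos: [0.5807, -0.2422, 0.3104]
tool_rot: [0.001, 0.74, 0.673, 0.0]
contact_force: [-0.5, -0.3, 0.1]
gripper_width: 0.45
```

{"name": "move_arm", "arguments": {
  "increments": "0.45 -10 10 10 0 0 0; 0.45 -15 20 5 0 0 0; 0.45 -15 25 0 0 0 0; 0.45 -15 30 0 0 0 0; 0.45 -15 30 0 0 0 0; 0.45 -10 30 0 0 0 0; 0.45 0 25 0 0 0 0; 0.45 0 15 0 0 0 0"
}}

```text
t: 22.65
eef_pos: [0.4999, -0.0554, 0.3234]
tool_rot: [-0.0, 0.739, 0.673, 0.0]
contact_force: [0.1, -0.2, 0.9]
gripper_width: 0.449
```

Run:
```python
from h import *
S,_=vision.read_camera('scene');T,_=vision.read_camera('top')
cr=lambda a,x0,y0,x1,y1:cv2.resize(a[y0:y1,x0:x1,::-1],(400,400),interpolation=cv2.INTER_CUBIC)
cv2.imwrite('pics/fin.png',np.hstack([cr(T,330,80,500,250),cr(S,110,190,270,350)]))
g=[]
for n,a,(x0,y0,x1,y1) in(('top',T,(390,150,460,210)),('scene',S,(160,260,205,300))):
    s=cv2.cvtColor(a,cv2.COLOR_RGB2HSV);m=(s[...,0]<20)&(s[...,1]>120)&(s[...,2]>60)
    k=np.zeros_like(m);k[y0:y1,x0:x1]=1;ys,xs=np.nonzero(m&k);print(n,len(xs),xs.mean() if len(xs) else 0,ys.mean() if len(xs) else 0)
    if len(xs):g.append((n,(xs.mean(),ys.mean())))
o=np.array([.6,-.2438,0]);a=np.radians(-6);R=np.array([[np.cos(a),np.sin(a),0],[-np.sin(a),np.cos(a),0],[0,0,1]])
for q in g: print(R@(ray(*q,.213)-o))
if len(g)==2: print('tri',R@(tri(g)-o))
```

```text
top 0 0 0
scene 166 179.36746987951807 279.2831325301205
[-0.01898754 -0.00251241  0.213     ]
```

View pics/fin.png

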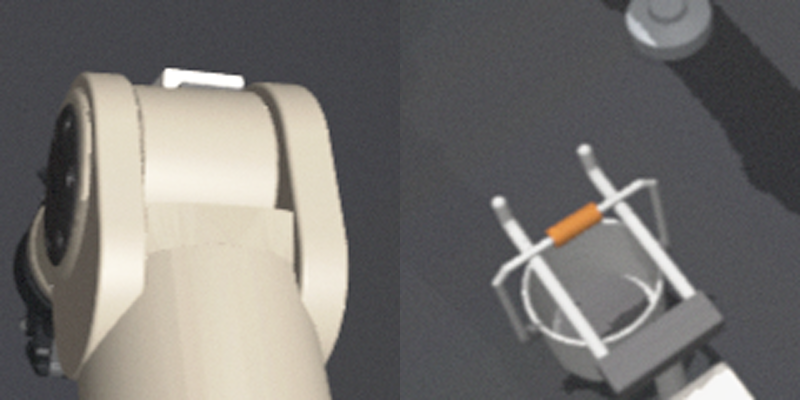

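The bar lies across both arms behind the tips, with the grip centred at (574,225) in the crop, i.e. hook x ≈ -19 mm, y ≈ -3 mm. I'll wait, then check that it is still.

{"name": "move_arm", "arguments": {
  "increments": "0.45 0 0 0 0 0 0; 0.45 0 0 0 0 0 0; 0.45 0 0 0 0 0 0; 0.45 0 0 0 0 0 0; 0.45 0 0 0 0 0 0; 0.45 0 0 0 0 0 0; 0.45 0 0 0 0 0 0; 0.45 0 0 0 0 0 0"
}}

```text
t: 23.75
eef_pos: [0.5006, -0.057, 0.3232]
tool_rot: [0.0, 0.74, 0.673, 0.0]
contact_force: [-0.2, 0.0, -0.6]
gripper_width: 0.45
```

Run:
```python
from h import *
from station import bot
f=[cv2.cvtColor(vision.read_camera('scene')[0],cv2.COLOR_RGB2GRAY)[240:350,140:240] for _ in range(8)]
m=[cv2.GaussianBlur(x,(5,5),0).astype(int) for x in f]
print([int(np.abs(x-m[0]).max()) for x in m[1:]])
# pail underside vs. bench: rim depth check
_,d=vision.read_camera('scene');c=vision.calibration('scene')
print(np.round(bot.get_obs()['contact_force'],2)); print(bot.hand_in())
```

```text
[4, 3, 3, 3, 3, 3, 3]
[-0.29 -0.31 -0.43]
the job is handed in; nothing more can be done
None
```

The steel pail now hangs from the twin hook by its bail. I handed the job in at about 24 s of the 69 s allowed; no verdict was reported.

I gripped the bail's grip, swung it upright with the pail still standing, lifted it (about 5.7 N) and carried it over the hook tips. I then lowered the bar onto both arms, released it and backed away.

**Last checks:**
- **Upright bail on the bench:** it stood at about 90°, going by its bail corners in the scene picture. The tool briefly read about 8 N upward there, a light press-down; the pail had not moved in the picture.
- **Bar on the hook:** in the scene picture it lies across both arms behind the tips. The grip is about 19 mm towards the tips from mid-hook and 3 mm off the midline, assuming the bar rests at 213 mm.
- **Stillness:** eight frames over 0.4 s differed only by image noise.
- **Robot contact:** the force reading was near zero and the gripper was well clear.

**Not fully confirmed:**
- The arm blocked the top camera at the end, so the final position comes from the scene view only.
- The roughly 33 mm bench clearance comes from the given dimensions; I did not measure it.
- I judged the final uprightness by eye.
- Setting the bar down overpressed to about 12 N for a moment, so I backed off before releasing.

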